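# Gauge the spout of a conduit box and present the gauge for reading

## Robot

A 6-joint arm with a two-finger parallel gripper is mounted at the origin on the work surface. World frame = base frame: x ahead of the robot, y to its left, z up, the work surface at z = 0. Lengths are in m, angles in rad, forces in N, time in s.
With the tool pointing down it reaches from about 0.375 to 0.9 m from the base axis. Payload 3.1 kg.
Tool frame: the origin (TCP) lies at the very end of the fingers, on their centre line; the grasp point (between the pads) lies 19 mm behind it (manip.tcp_to_grasp is the distance from the TCP to the grasp point, in m); z points along the fingers, y is the line along which they close (so a half turn about z gives the same grasp; the last joint's range is limited). The gripper opens to 85 mm and grips with 20 to 120 N. Pads are 22 mm wide; open, the fingers measure 114 mm over their backs; the gripper's body (76 mm by 85 mm) begins 54 mm behind the grasp point. The pads swing forward as they close: fully open they stand 13 mm farther back than shut.
Start: joints at [1.065, 0.527, 1.433, -0, 1.181, -0.178], TCP at [0.201, 0.592, 0.231] pointing down, gripper open.
Joint ranges: [-3.08, 3.08], [-0.75, 2.2], [0.22, 2.44], [-1.43, 4.57], [0, 2.65], [-2.85, 2.85]. Speed limits (rad/s): [2.79, 2.79, 3.14, 3.14, 3.14, 3.14].

## Interface

Orientations are given as a unit quaternion [x, y, z, w].
In Python, from station import manip gives the robot as it stands. The module is installed in compiled form; this text tells all that it offers.
- The arm moves only by the tool step_arm, never from a script. Its argument "commands" is one flat list of numbers, 6 for each row, row after row: the shift along the tool's x, y, z in m, then the turn, a rotation vector about the tool's x, y, z in degrees. A call has exactly 10 rows; each row is the pose to reach, as a shift and turn from the pose commanded when the call began, along the tool's axes at that moment; what a row does not reach only later rows make up. A row lasts 1/10 s, in which the tool goes at most 50 mm and 8.59 degrees, less where a joint would pass 70% of its speed; a pose out of reach is approached as far as the arm can. A call with a gripper value outside its range is refused whole. "jaw" is the opening in per cent of the stroke, from 0 (shut) to 100 (fully open), set as the call begins (left out, the last holds). The fingers move at their own pace and stop on an object; "grip_force" is the grip in N (left out, the last holds). Time passes only in rows, so rows that repeat a pose let the fingers close, or fill a call up. It gives the time, the measured TCP pose, the force, the opening and the grip force at its end, in the units of the state.
- manip.sense(): the state, without advancing time (a new reading comes with each control period).
- manip.snapshot(name): name is "side" or "top" or "wrist"; returns a dict with "pixels" (400x640x3 uint8, blue, green, red), "fx", "fy", "cx", "cy" (pixels), "k1" (the pictures are not rectified: a ray, as slopes to the right and down, at radius r is drawn at 1 + k1 r^2 times it, then the intrinsics apply), "R" (3x3) and "t" (3): a world point X has camera coordinates R X + t; the wrist camera has in their place "mount" (4x4, takes a point from camera to tool coordinates, whose origin is the TCP and whose axes are the flange's). Camera axes: x right, y down, z forward; pixel columns grow to the right and rows downward; lengths in m; the calibration is good to about 2 mm. A picture is of the moment at which its call begins: read the wrist's pose just before it. There is no depth.
- manip.sign_off(): hands the job in; it is judged then, once.
The state is a dict: "t": time; "q": joint angles; "qd": joint speeds; "tau": joint torques, N m; "tcp_pos": TCP position; "tool_rot": TCP orientation; "force": force on the tool from outside, world axes, zero at the start; "ft_torque": the same for the moment, N m; "finger_gap": opening from 0.0 (shut) to 1.0 (fully open); "gripper_force": force on a finger pad.
Only numpy, scipy, OpenCV 4.12 (cv2) and the standard library are available. Lean on these libraries where they do the work, as an engineer would, in place of code of your own. Each camera call takes 0.05 s, during which the arm holds its last target. There are 200 camera calls.

## Task

Slide the fixture's carriage all the way home against its stop, so that the white conduit box on it stands under the guide bush. Then take the largest of the three collared gauges from the rack and lower it through the bush into the box until its collar stops flat on the bush, draw it right out again, and hold it up level, the whole gauge at least 25 cm above the bench, so that its tip can be read for scratches. Finish while still holding it there in the gripper, with the carriage left home; leave the other gauges and the loose things on the bench where they are.

Things in the scene. Friction and masses are not known exactly. Their poses are not given: they have to be found in the camera images.
- fixture: bench gauging fixture, fixed to the bench: an aluminium base plate 120 x 315 mm (local x from -60 to 60 mm, local y from -180 to 135 mm, its top 16 mm above the bench) with a rail along its local y axis, an end stop at the +y end, and a grey bracket on its +x side that overhangs the rail and carries the guide bush; highest point 132 mm (the bush). Origin on the bench, z up
- carriage (a joint): position of the carriage along the fixture's local +y axis: 0 = rear end, 0.12 m = home against the stop (starts between 0 and 0.05). It slides stiffly (about 3 N) and stays where it is left. The carriage is a plate 92 x 150 mm with its top 44 mm above the bench, carrying the white box and, at its -y end, the knob
- knob (a point): centre of the upright black push knob on the carriage: a round grip 25 mm in diameter from 76 to 94 mm above the bench (this point at 85 mm, flat top at 100 mm), on an 11 mm stem; it can be pinched from above or pushed. Axes as the fixture's. It lies 88 mm from the box's spout towards local -y; pushing it towards local +y brings the carriage home
- spout_mouth (a point): centre of the upward mouth of the white round PVC box's spout, 100 mm above the bench; spout bore 20 mm, outside 26 mm, 25 mm long; the box below it is 66 mm across, hollow, its inside reaching down to the carriage plate at 44 mm. Right under the bush when the carriage is home
- bush_mouth (a point): centre of the top face of the steel guide bush, 132 mm above the bench; vertical bore 19 mm right through the bush and bracket arm (24 mm long, to 108 mm above the bench), countersunk to 23 mm at the top; flange 33 mm across. Axes as the fixture's, z up
- rack: wooden gauge rack, fixed: top strip 56 x 205 mm, its top 90 mm above the bench, with three vertical 19 mm holes in a row along its local y axis at -75, 0 and 75 mm, over a foot board 80 x 205 mm; a gauge stands in each hole, in any order, resting on its collar. Origin on the bench under the middle hole, z up
- gauge_large_grip (a point): the largest gauge: centre of its handle, 24 mm in diameter and 85 mm long, plain metal with knurled bands. Local z runs along the gauge from tip to handle (up while it stands in the rack). The collar, 40 mm across and 8 mm thick, lies from 40 to 48 mm below this point, the handle's top end 45 mm above it; below the collar a 16 mm shaft, 72 mm long, tip chamfered. Weighs about 170 g, balance point 25 mm below this point
- gauge_collar (a point): centre of the underside of the largest gauge's collar, 48 mm along -z from the handle's centre; this face lands on the bush. Axes as the gauge's
- gauge_tip (a point): the tip of the largest gauge: centre of its end face, 120 mm along -z from the handle's centre. Axes as the gauge's
- gauge_large: the largest gauge as a whole, 165 mm long; origin at its tip, z along it from tip to handle
- gauge_medium_grip (a point): middle gauge, to be left in the rack: centre of its handle, 18 mm in diameter, collar 30 mm; same lengths as the largest
- gauge_small_grip (a point): smallest gauge, to be left in the rack: centre of its handle, 14 mm in diameter, collar 25 mm; same lengths
- loose_box: bystander: white round junction box 60 mm across, 33 mm high, with a conduit stub 70 mm long along its +x; lies behind the gap between rack and fixture. Origin under the box
- switch_box: bystander: white switch box 85 x 85 x 46 mm, behind the fixture. Origin under its middle
- screwdriver: bystander: screwdriver with yellow handle lying between rack and fixture
- hammer: bystander: hammer lying on the bench behind the fixture
- box_cover: bystander: white round cover, 65 mm across, 6 mm high, behind the rack
- pliers: bystander: pliers with red handles lying to the right behind the rack
Mind the look-alikes: they are no part of the job. Leave any blue look-alike of the gauge_large alone.

How it is judged:
On the way, in this order (a step that is already met when the one before it is completed fails the run):
1. the carriage is home against its stop (value of joint carriage above 0.1175 m), for 0.2 s.
2. the largest gauge is in the bush and the box, its collar flat on the bush, the carriage home (horizontal distance between gauge_collar and bush_mouth below 0.005 m and z of gauge_collar in the frame of bush_mouth below 0.003 m and angle between gauge_collar's own z axis and vertical below 0.09 rad and value of joint carriage above 0.1175 m), for 0.1 s.
3. the gauge is drawn right out of the bush (z of gauge_tip in the frame of bush_mouth above 0.01 m and contact force between the fingers and gauge_large above 0.5 N), for 0.1 s.
At the end, for the whole second after the job is handed in: The largest gauge is held still between the fingers, level within 10 degrees, tip and handle more than 235 mm above the bench, and the carriage is still home (within 2.5 mm of its stop) (height (world z) of each of gauge_tip, gauge_large_grip above 0.235 m and angle between gauge_large's own z axis and vertical between 1.4 and 1.745 rad and contact force between the fingers and gauge_large above 0.5 N and linear speed of gauge_large below 0.03 m/s and angular speed of gauge_large below 0.2 rad/s and value of joint carriage above 0.1175 m); the arm keeps its last pose, push and grip.
It fails at once if another gauge was moved more than 30 mm (distance of any of gauge_medium_grip, gauge_small_grip from where it was at the start of the episode above 0.03 m).
It fails at once if a loose thing on the bench was moved more than 50 mm (distance of any of loose_box, switch_box, screwdriver, hammer, box_cover, pliers from where it was at the start of the episode above 0.05 m).
It also fails if it takes over 64 s, if anything falls off the work surface, if the arm or the gripper's body presses on something with over 40 N, if the wrist force passes 120 N, or if a joint passes its speed limit or range.

## Working session

There is one attempt and no reset: what is moved stays moved. The work goes in short steps, Python scripts to look and compute and a tool call to move; the robot and the scene stay as the last step left them, time stands still between calls to the robot, and variables do not carry over. Pictures are saved under pics/ and viewed, at most 10 in all, crops included, and the job is handed in when it is done.

Besides the shell and the picture viewer there is one more tool, called after "Request:" as name(argument=value, ...) on one line, values as JSON. step_arm: Moves the arm, as the interface text tells. Its arguments: {"type":"object","properties":{"commands":{"type":"array","items":{"type":"number"}},"jaw":{"type":"number"},"grip_force":{"type":"number"}},"required":["commands"]}

```bash
mkdir -p pics; cat > h.py <<'E'
import numpy as np, cv2
from station import manip
from scipy.spatial.transform import Rotation as Ro
def snap(n,f=None):
    s=manip.sense(); d=manip.snapshot(n)
    if f: cv2.imwrite('pics/'+f,d['pixels'])
    if n=='wrist':
        M=np.array(d['mount']); R=Ro.from_quat(s['tool_rot']).as_matrix(); 
        d['C']=R@M[:3,3]+np.array(s['tcp_pos']); d['A']=R@M[:3,:3]
    else:
        R=np.array(d['R']); d['A']=R.T; d['C']=-R.T@np.array(d['t'])
    return d
def ray(d,u,v):
    K=np.array([[d['fx'],0,d['cx']],[0,d['fy'],d['cy']],[0,0,1]])
    x,y=cv2.undistortPoints(np.array([[[u,v]]],float),K,np.array([d['k1'],0,0,0.]))[0,0]
    return d['A']@np.array([x,y,1.])
def onz(d,u,v,z):
    r=ray(d,u,v); return d['C']+r*(z-d['C'][2])/r[2]
def proj(d,X):
    c=d['A'].T@(np.array(X)-d['C']); x,y=c[0]/c[2],c[1]/c[2]; k=1+d['k1']*(x*x+y*y)
    return d['fx']*x*k+d['cx'],d['fy']*y*k+d['cy']
def st():
    s=manip.sense(); print(s['t'],np.round(s['tcp_pos'],4),np.round(Ro.from_quat(s['tool_rot']).as_matrix(),3).tolist(),np.round(s['q'],3),np.round(s['force'],1),s['finger_gap'],s['gripper_force'])
E
python3 - <<'E'
from h import *
st()
for n in('top','side'):
    d=snap(n,n+'1.png'); print(n,d['C'],d['A'].round(3).tolist(),d['fx'],d['k1'])
d=snap('wrist'); print(d['C'],d['A'].round(2).tolist(),d['mount'])
E
```

```text
0.0 [0.2002 0.5913 0.2303] [[-0.947, 0.321, -0.001], [0.321, 0.947, -0.002], [0.0, -0.002, -1.0]] [ 1.066  0.528  1.434  0.     1.181 -0.179] [-0.5 -0.4  0.6] 1.0002394982571998 0.0
top [ 0.29010057 -0.08225538  1.52860338] [[0.026, -0.979, 0.201], [-1.0, -0.026, 0.002], [0.004, -0.201, -0.98]] 452.98036592654995 -0.1067048534389823
side [0.32660763 0.68577377 0.88797865] [[-0.945, -0.216, 0.246], [-0.327, 0.653, -0.683], [-0.013, -0.726, -0.688]] 453.78149406012113 -0.07349054496333479
[0.12561274 0.61651456 0.3727505 ] [[0.32, 0.9, 0.29], [0.95, -0.3, -0.1], [-0.0, 0.31, -0.95]] [[-4.72845969e-05 -9.51640158e-01 -3.07214921e-01  7.88330014e-02]
 [ 9.99999999e-01 -3.89784835e-05 -3.31725641e-05 -4.32711177e-04]
 [ 1.95935725e-05 -3.07214922e-01  9.51640159e-01 -1.42296044e-01]
 [ 0.00000000e+00  0.00000000e+00  0.00000000e+00  1.00000000e+00]]
```

View pics/top1.png

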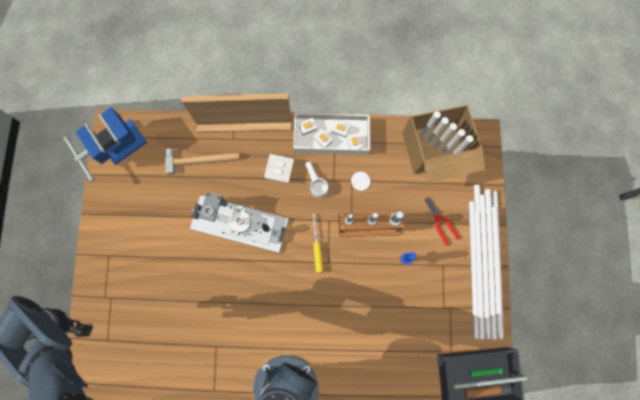

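View pics/side1.png

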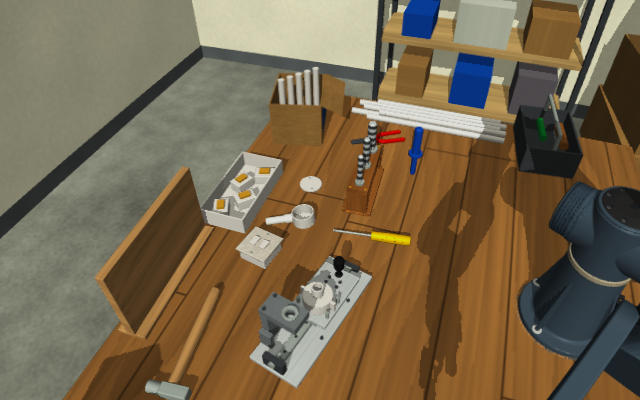

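The top view shows the fixture at about (192–288, 195–250), with the knob near (265,228) and the bush near (210,210). The rack spans (340–402, 225), and its biggest handle looks to be at (397,217). The side view shows the bush near (290,313), the knob at (339,263) and a blue decoy gauge at (416,150), outside the rack.

```bash
python3 - <<'E'
from h import *
t=cv2.imread('pics/top1.png'); s=cv2.imread('pics/side1.png')
def c(i,x,y,w,h): return cv2.resize(i[y:y+h,x:x+w],(400,300),interpolation=cv2.INTER_CUBIC)
a=np.vstack([np.hstack([c(t,184,180,112,84),c(t,330,195,80,60)]),np.hstack([c(s,235,245,160,120),c(s,330,110,80,60)])])
cv2.imwrite('pics/comp.png',a)
dt=snap('top'); ds=snap('side')
for n,u,v,z in [('knob',265,228,.1),('bush',209,211,.132),('spout',240,220,.1),('gA',397,215,.16),('gB',373,217,.16),('gC',349,218,.16),('c1',203,193,.016),('c2',288,218,.016),('c3',280,250,.016),('c4',192,229,.016)]:
    print(n,onz(dt,u,v,z).round(3))
for n,u,v,z in [('knob',339,260,.1),('bush',290,313,.132),('spout',318,287,.1),('c',371,276,.016),('c',294,386,.016),('c',250,356,.016)]:
    print('side',n,onz(ds,u,v,z).round(3))
E
```

```text
knob [0.506 0.079 0.1  ]
bush [0.55  0.255 0.132]
spout [0.53 0.16 0.1 ]
gA [ 0.548 -0.333  0.16 ]
gB [ 0.54  -0.258  0.16 ]
gC [ 0.535 -0.184  0.16 ]
c1 [0.635 0.308 0.016]
c2 [0.555 0.012 0.016]
c3 [0.446 0.034 0.016]
c4 [0.508 0.337 0.016]
side knob [0.508 0.084 0.1  ]
side bush [0.551 0.261 0.132]
side spout [0.528 0.166 0.1  ]
side c [0.442 0.041 0.016]
side c [0.516 0.347 0.016]
side c [0.625 0.318 0.016]
```

View pics/comp.png

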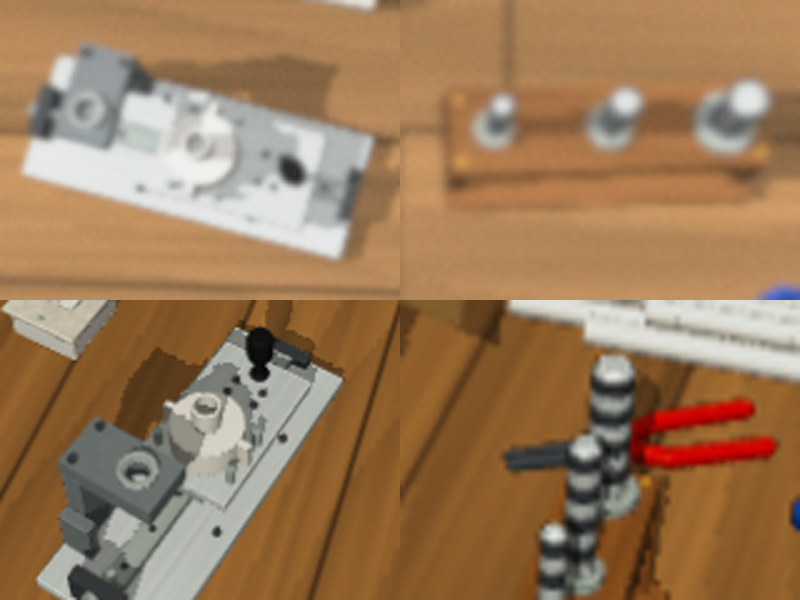

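The composite shows the large gauge in the rightmost hole of the top view, seen in the top view at about (399.6,215). The bush is at (208.6,210), the knob near (265,228) and the spout near (240,220). The two views agree to about 6 mm. Next I move over the knob, with the jaw line along the fixture's y axis.

Request:
step_arm(commands=[-0.046, -0.039, 0, 0, 0, -1, -0.091, -0.077, 0, 0, 0, -2, -0.137, -0.116, 0, 0, 0, -3, -0.182, -0.154, 0, 0, 0, -4, -0.228, -0.193, 0, 0, 0, -4.7, -0.273, -0.231, 0, 0, 0, -4.7, -0.319, -0.27, 0, 0, 0, -4.7, -0.364, -0.308, 0, 0, 0, -4.7, -0.41, -0.347, 0, 0, 0, -4.7, -0.455, -0.385, 0, 0, 0, -4.7], jaw=60)

```text
t: 1.25
tcp_pos: [0.4592, 0.1616, 0.2315]
tool_rot: [0.122, 0.993, 0.0, 0.0]
force: [0.4, 0.5, 0.2]
finger_gap: 0.599
gripper_force: 0.0
```

Request:
step_arm(commands=[0, 0, 0, 0, 0, 0, 0, 0, 0, 0, 0, 0, 0, 0, 0, 0, 0, 0, 0, 0, 0, 0, 0, 0, 0, 0, 0, 0, 0, 0, 0, 0, 0, 0, 0, 0, 0, 0, 0, 0, 0, 0, 0, 0, 0, 0, 0, 0, 0, 0, 0, 0, 0, 0, 0, 0, 0, 0, 0, 0])

```text
t: 2.25
tcp_pos: [0.4584, 0.1635, 0.2313]
tool_rot: [0.122, 0.993, 0.0, -0.0]
force: [0.1, 0.7, 0.2]
finger_gap: 0.601
gripper_force: 0.0
```

```bash
python3 - <<'E'
from h import *
st()
d=snap('wrist','w1.png'); print(d['C'],d['fx'],d['k1'])
print(proj(d,[.507,.081,.1]),proj(d,[.551,.258,.132]))
E
```

```text
2.25 [0.4584 0.1635 0.2313] [[-0.97, 0.242, -0.0], [0.242, 0.97, 0.0], [0.0, 0.0, -1.0]] [ 0.112  0.342  1.771  0.     1.028 -1.213] [0.1 0.7 0.2] 0.6009705366779347 0.0
[0.38178546 0.18220633 0.37359949] 310.0391894767778 -0.03650764580176771
(np.float64(248.42578933875845), np.float64(261.18112453228645)) (np.float64(445.33278992774717), np.float64(277.79174237213465))
```

View pics/w1.png

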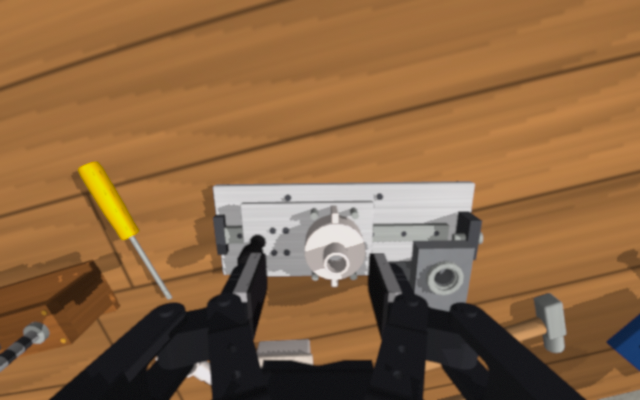

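The wrist view shows the bush at (446,278), where I predicted it. The spout mouth is at (337,262), the knob is partly hidden by the left finger near (258,241), and the plate edge runs from (213,186) to (474,183).

```bash
python3 - <<'E'
from h import *
d=snap('wrist')
g=cv2.cvtColor(d['pixels'],cv2.COLOR_BGR2GRAY)
c=cv2.HoughCircles(g[250:305,415:475],cv2.HOUGH_GRADIENT,1,30,param1=100,param2=12,minRadius=8,maxRadius=22); print(c)
B=onz(d,446,278,.132);S=onz(d,337,262,.1);a=onz(d,213,186,.016);b=onz(d,474,183,.016)
print('bush',B,'spout',S,'edge',a,b,'len',np.linalg.norm(a-b))
e=(b-a)/np.linalg.norm(b-a); print('dir',e, 'yaw deg toward +x',np.degrees(np.arctan2(e[0],e[1])))
v=(B-S)[:2]; print('B-S',np.linalg.norm(v),np.degrees(np.arctan2(*v)))
k=S-.088*np.r_[e[:2],0]; print('knob',k,'pix',proj(d,[k[0],k[1],.1]))
T=np.array(manip.sense()['tcp_pos']);R=Ro.from_quat(manip.sense()['tool_rot']).as_matrix()
print('to knob tool',R.T@(k-T))
# bush relative to edge: local x = 60+? perp
n=np.array([e[1],-e[0]]); print('bush perp from -x edge',n@(B-a)[:2],'spout',n@(S-a)[:2])
E
```

```text
[[[32.5 33.5 20.2]]]
bush [0.55133741 0.25850055 0.132     ] spout [0.52895383 0.16558967 0.1       ] edge [0.43984    0.03962406 0.016     ] [0.51170512 0.34298215 0.016     ] len 0.31175427119820126
dir [0.23051848 0.97306795 0.        ] yaw deg toward +x 13.32759896397711
B-S 0.09556911853783365 13.54527191561429
knob [0.5086682  0.07995969 0.1       ] pix (np.float64(248.00174756545536), np.float64(262.87762222979273))
to knob tool [-0.06892962 -0.0687727   0.13132293]
bush perp from -x edge 0.05803948615993377 spout 0.05767640946820638
```

Request:
step_arm(commands=[-0.023, -0.023, 0, 0, 0, -0.5, -0.046, -0.046, 0, 0, 0, -0.5, -0.069, -0.069, 0, 0, 0, -0.5, -0.069, -0.069, 0.0, 0, 0, -0.5, -0.069, -0.069, 0.03, 0, 0, -0.5, -0.069, -0.069, 0.06, 0, 0, -0.5, -0.069, -0.069, 0.09, 0, 0, -0.5, -0.069, -0.069, 0.12, 0, 0, -0.5, -0.069, -0.069, 0.159, 0, 0, -0.5, -0.069, -0.069, 0.159, 0, 0, -0.5])

```text
t: 3.35
tcp_pos: [0.5046, 0.0804, 0.0682]
tool_rot: [0.118, 0.993, -0.0, -0.006]
force: [-1.7, 0.4, -0.1]
finger_gap: 0.603
gripper_force: 0.0
```

Request:
step_arm(commands=[0, 0, 0, 0, 0, 0, 0, 0, 0, 0, 0, 0, 0, 0, 0, 0, 0, 0, 0, 0, 0, 0, 0, 0, 0, 0, 0, 0, 0, 0, 0, 0, 0, 0, 0, 0, 0, 0, 0, 0, 0, 0, 0, 0, 0, 0, 0, 0, 0, 0, 0, 0, 0, 0, 0, 0, 0, 0, 0, 0], jaw=0, grip_force=30)

```text
t: 4.35
tcp_pos: [0.5095, 0.0799, 0.0739]
tool_rot: [0.118, 0.993, 0.0, 0.001]
force: [-1.0, 0.1, 7.4]
finger_gap: 0.275
gripper_force: 30.8
```

Request:
step_arm(commands=[0, 0.012, 0, 0, 0, 0, 0, 0.024, 0, 0, 0, 0, 0, 0.036, 0, 0, 0, 0, 0, 0.048, 0, 0, 0, 0, 0, 0.06, 0, 0, 0, 0, 0, 0.072, 0, 0, 0, 0, 0, 0.082, 0, 0, 0, 0, 0, 0.09, 0, 0, 0, 0, 0, 0.094, 0, 0, 0, 0, 0, 0.096, 0, 0, 0, 0])

```text
t: 5.35
tcp_pos: [0.5315, 0.173, 0.074]
tool_rot: [0.117, 0.993, -0.0, 0.001]
force: [-1.5, -3.2, 8.3]
finger_gap: 0.279
gripper_force: 30.9
```

Request:
step_arm(commands=[0, 0, 0, 0, 0, 0, 0, 0, 0, 0, 0, 0, 0, 0.002, 0, 0, 0, 0, 0, 0.002, 0, 0, 0, 0, 0, 0.002, 0, 0, 0, 0, 0, 0.003, 0, 0, 0, 0, 0, 0.003, 0, 0, 0, 0, 0, 0.003, 0, 0, 0, 0, 0, 0.003, 0, 0, 0, 0, 0, 0.003, 0, 0, 0, 0])

```text
t: 6.35
tcp_pos: [0.5315, 0.1732, 0.074]
tool_rot: [0.117, 0.993, -0.002, -0.0]
force: [-2.5, -10.7, 9.3]
finger_gap: 0.274
gripper_force: 31.2
```

The carriage is home: it travelled 96 mm as expected, and the force now rises without any motion. I release the knob and lift.

Request:
step_arm(commands=[0, 0, 0, 0, 0, 0, 0, 0, 0, 0, 0, 0, 0, 0, 0, 0, 0, 0, 0, 0, 0, 0, 0, 0, 0, 0, 0, 0, 0, 0, 0, 0, -0.02, 0, 0, 0, 0, 0, -0.06, 0, 0, 0, 0, 0, -0.1, 0, 0, 0, 0, 0, -0.14, 0, 0, 0, 0, 0, -0.18, 0, 0, 0], jaw=60)

```text
t: 7.35
tcp_pos: [0.5313, 0.1763, 0.2538]
tool_rot: [0.118, 0.993, 0.0, -0.0]
force: [0.8, 0.2, 0.5]
finger_gap: 0.603
gripper_force: 0.0
```

```bash
python3 - <<'E'
from h import *
st()
d=snap('top','top2.png')
print('gauge',onz(d,399.6,215,.183),onz(d,395.4,219.5,.098))
print('spout px if home hidden; knob exp',proj(d,[.5315,.173,.1]))
P=np.array([.546,-.335,.28]); s=manip.sense();R=Ro.from_quat(s['tool_rot']).as_matrix()
print(R.T@(P-np.array(s['tcp_pos'])), np.degrees(np.arctan2(R[1,1],R[0,1])))
E
```

```text
7.35 [0.5313 0.1763 0.2538] [[-0.972, 0.234, -0.0], [0.234, 0.972, 0.0], [0.0, -0.0, -1.0]] [ 0.121  0.413  1.572  0.     1.157 -1.214] [0.8 0.2 0.5] 0.6025019645502283 0.0
gauge [ 0.54381956 -0.33643551  0.183     ] [ 0.54477353 -0.3387171   0.098     ]
spout px if home hidden; knob exp (np.float64(236.06888508435725), np.float64(219.33869277919052))
[-0.1298448  -0.49531041 -0.01985791] 76.51666148697971
```

Request:
step_arm(commands=[-0.013, -0.05, -0.026, 0, 0, 7, -0.026, -0.1, -0.026, 0, 0, 14, -0.038, -0.149, -0.026, 0, 0, 21, -0.051, -0.199, -0.026, 0, 0, 28, -0.064, -0.249, -0.026, 0, 0, 35, -0.077, -0.298, -0.026, 0, 0, 42, -0.09, -0.348, -0.026, 0, 0, 49, -0.102, -0.398, -0.026, 0, 0, 56, -0.115, -0.447, -0.026, 0, 0, 63, -0.128, -0.497, -0.026, 0, 0, 71.5], jaw=100)

```text
t: 8.4
tcp_pos: [0.5393, -0.3202, 0.2779]
tool_rot: [0.678, 0.735, 0.0, -0.0]
force: [0.4, -0.7, -0.2]
finger_gap: 1.0
gripper_force: 0.0
```

```bash
python3 - <<'E'
from h import *
st()
P=np.array([.544,-.337,.28]); s=manip.sense();R=Ro.from_quat(s['tool_rot']).as_matrix()
print(R.T@(P-np.array(s['tcp_pos'])), np.degrees(np.arctan2(R[1,1],R[0,1])))
E
```

```text
8.4 [ 0.5393 -0.3202  0.2779] [[-0.081, 0.997, -0.0], [0.997, 0.081, 0.001], [0.001, -0.0, -1.0]] [-0.714  0.484  1.372  0.     1.285 -0.795] [ 0.4 -0.7 -0.2] 0.9999164514891686 0.0
[-0.01710768  0.00329612 -0.00213461] 4.648124953260125
```

```bash
python3 - <<'E'
from h import *
st(); d=snap('wrist','w2.png')
for X in ([.544,-.337,.183],[.544,-.337,.098],[.543,-.26,.183]): print(proj(d,X))
E
```

```text
8.4 [ 0.5393 -0.3202  0.2779] [[-0.081, 0.997, -0.0], [0.997, 0.081, 0.001], [0.001, -0.0, -1.0]] [-0.714  0.484  1.372  0.     1.285 -0.795] [ 0.4 -0.7 -0.2] 0.9999164514891686 0.0
(np.float64(321.4648510416964), np.float64(227.5205826987653))
(np.float64(320.37086908512595), np.float64(198.20658070458143))
(np.float64(328.90241143174535), np.float64(131.95271436703035))
```

View pics/w2.png

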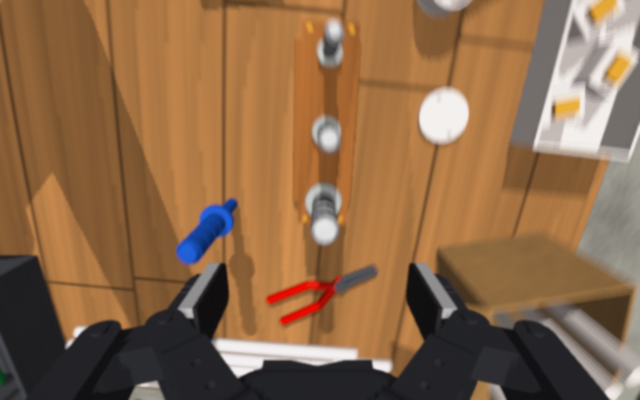

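The wrist view shows the large gauge's handle top at (325,230) and its collar centre at (324,201). The medium and small gauges stand above it at (328,137) and (333,35), and the blue decoy is at (205,235), clear of the left finger.

```bash
python3 - <<'E'
from h import *
st(); d=snap('wrist'); g=cv2.cvtColor(d['pixels'],cv2.COLOR_BGR2GRAY)
print(cv2.HoughCircles(cv2.resize(g[205:255,295:355],None,fx=4,fy=4),cv2.HOUGH_GRADIENT,1,60,param1=100,param2=12,minRadius=36,maxRadius=72))
a=onz(d,325,230,.183);b=onz(d,324,201,.098);print(a,b)
m=(a+b)/2;s=manip.sense();R=Ro.from_quat(s['tool_rot']).as_matrix()
print(m,R.T@(np.r_[m[:2],.121]-np.array(s['tcp_pos'])))
p=onz(d,333,35,.183)-onz(d,325,230,.183);print(p,np.linalg.norm(p))
E
```

```text
8.45 [ 0.5397 -0.3298  0.2778] [[-0.071, 0.997, 0.002], [0.997, 0.071, -0.009], [-0.009, 0.001, -1.0]] [-0.722  0.489  1.364 -0.006  1.281 -0.792] [ 2.1 -5.4 -0.8] 0.9989222503201763 0.0
[[[125.5  35.5  52.4]]]
[ 0.54746702 -0.34957507  0.183     ] [ 0.54873829 -0.35125103  0.098     ]
[ 0.54810266 -0.35041305  0.1405    ] [-0.0249436   0.00644385  0.15666104]
[-0.0059082   0.14448712  0.        ] 0.14460786146729435
```

Request:
step_arm(commands=[0, 0, 0, 0, 0, 0, 0, 0, 0, 0, 0, 0, 0, 0, 0, 0, 0, 0, 0, 0, 0, 0, 0, 0, 0, 0, 0, 0, 0, 0, 0, 0, 0, 0, 0, 0, 0, 0, 0, 0, 0, 0, 0, 0, 0, 0, 0, 0, 0, 0, 0, 0, 0, 0, 0, 0, 0, 0, 0, 0])

```text
t: 9.5
tcp_pos: [0.5396, -0.3185, 0.2783]
tool_rot: [0.676, 0.737, 0.0, -0.0]
force: [0.2, -0.6, -0.4]
finger_gap: 1.001
gripper_force: 0.0
```

```bash
python3 - <<'E'
from h import *
st(); d=snap('wrist'); im=d['pixels']; s=manip.sense()
P=proj(d,[.547,-.340,.183]);Q=proj(d,[.547,-.340,.098]);print(P,Q)
c=cv2.resize(im[110:290,230:430],None,fx=4,fy=4,interpolation=cv2.INTER_CUBIC)
cv2.imwrite('pics/w3.png',c[:600])
hs=cv2.cvtColor(im,cv2.COLOR_BGR2HSV); m=((hs[...,1]<60)&(hs[...,2]>110)).astype(np.uint8)
n,l,stt,ce=cv2.connectedComponentsWithStats(m[110:290,260:380]); print([(stt[i].tolist(),(ce[i]+[260,110]).round(1).tolist()) for i in range(1,n) if stt[i][4]>30])
E
```

```text
9.5 [ 0.5396 -0.3185  0.2783] [[-0.087, 0.996, -0.0], [0.996, 0.087, 0.0], [0.0, -0.0, -1.0]] [-0.711  0.483  1.374  0.     1.285 -0.798] [ 0.2 -0.6 -0.4] 1.001118323112619 0.0
(np.float64(324.0807721051443), np.float64(232.8909956301949)) (np.float64(322.36455963833413), np.float64(202.42590647633634))
[([52, 6, 29, 34, 708], [326.3, 132.3]), ([45, 73, 36, 31, 567], [321.9, 196.0]), ([53, 98, 22, 8, 77], [323.4, 210.6]), ([51, 105, 28, 27, 606], [324.5, 228.0])]
```

View pics/w3.png

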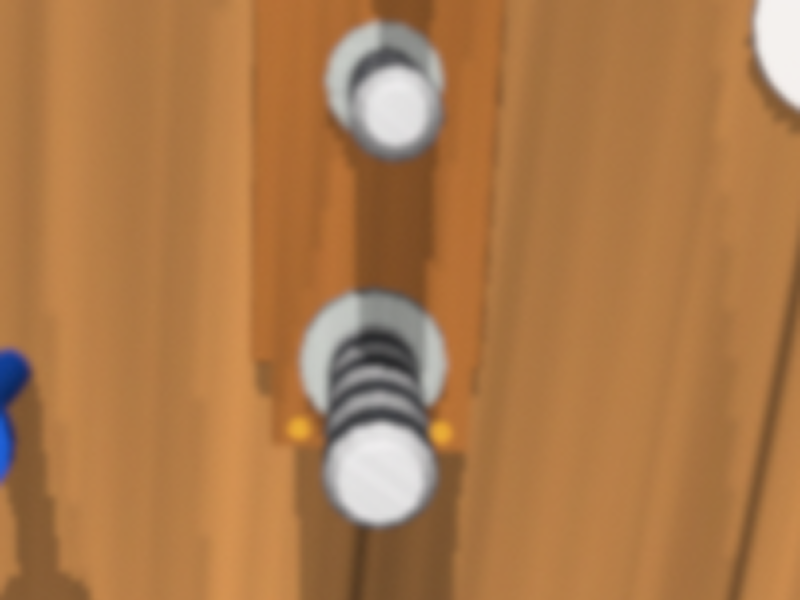

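The large gauge's handle top is at (325,228) and its collar at (323,200.5), which puts the axis at about (0.548, -0.337). Both heights agree to 2 mm, so I go down.

Request:
step_arm(commands=[-0.008, 0.003, 0, 0, 0, 0, -0.019, 0.007, 0, 0, 0, 0, -0.019, 0.007, 0, 0, 0, 0, -0.019, 0.007, 0.02, 0, 0, 0, -0.019, 0.007, 0.05, 0, 0, 0, -0.019, 0.007, 0.08, 0, 0, 0, -0.019, 0.007, 0.11, 0, 0, 0, -0.019, 0.007, 0.135, 0, 0, 0, -0.019, 0.007, 0.15, 0, 0, 0, -0.019, 0.007, 0.157, 0, 0, 0])

```text
t: 10.55
tcp_pos: [0.5477, -0.3365, 0.1196]
tool_rot: [0.676, 0.737, -0.0, -0.001]
force: [0.4, -0.7, -0.4]
finger_gap: 1.003
gripper_force: 0.0
```

Request:
step_arm(commands=[0, 0, 0, 0, 0, 0, 0, 0, 0, 0, 0, 0, 0, 0, 0, 0, 0, 0, 0, 0, 0, 0, 0, 0, 0, 0, 0, 0, 0, 0, 0, 0, 0, 0, 0, 0, 0, 0, 0, 0, 0, 0, 0, 0, 0, 0, 0, 0, 0, 0, 0, 0, 0, 0, 0, 0, 0, 0, 0, 0], jaw=0, grip_force=80)

```text
t: 11.55
tcp_pos: [0.5487, -0.3372, 0.1226]
tool_rot: [0.676, 0.737, -0.0, 0.001]
force: [-1.1, 0.6, 5.4]
finger_gap: 0.261
gripper_force: 77.9
```

Request:
step_arm(commands=[0, 0, -0.01, 0, 0, 0, 0, 0, -0.025, 0, 0, 0, 0, 0, -0.045, 0, 0, 0, 0, 0, -0.065, 0, 0, 0, 0, 0, -0.09, 0, 0, 0, 0, 0, -0.115, 0, 0, 0, 0, 0, -0.14, 0, 0, 0, 0, 0, -0.165, 0, 0, 0, 0, 0, -0.18, 0, 0, 0, 0, 0, -0.18, 0, 0, 0])

```text
t: 12.55
tcp_pos: [0.5494, -0.3375, 0.3051]
tool_rot: [0.676, 0.737, 0.0, 0.003]
force: [0.4, 0.3, -1.1]
finger_gap: 0.262
gripper_force: 78.4
```

```bash
python3 - <<'E'
from h import *
st()
P=np.array([.5515,.2585,.30]); s=manip.sense();R=Ro.from_quat(s['tool_rot']).as_matrix()
print(R.T@(P-np.array(s['tcp_pos'])), np.degrees(np.arctan2(R[1,1],R[0,1])))
E
```

```text
12.55 [ 0.5494 -0.3375  0.3051] [[-0.087, 0.996, 0.005], [0.996, 0.087, -0.004], [-0.005, 0.005, -1.0]] [-0.724  0.484  1.296  0.     1.355 -0.811] [ 0.4  0.3 -1.1] 0.26232442517118837 78.37946355342865
[0.59360011 0.05387823 0.00256196] 4.9866575258975105
```

Request:
step_arm(commands=[0.02, 0.002, 0, 0, 0, 0, 0.05, 0.005, 0, 0, 0, 0, 0.085, 0.008, 0, 0, 0, 0, 0.12, 0.011, 0, 0, 0, 0, 0.155, 0.014, 0, 0, 0, 0, 0.19, 0.017, 0, 0, 0, 0, 0.225, 0.02, 0, 0, 0, 0, 0.26, 0.023, 0, 0, 0, 0, 0.295, 0.027, 0, 0, 0, 0, 0.33, 0.03, 0, 0, 0, 0])

```text
t: 13.55
tcp_pos: [0.5477, -0.0026, 0.2999]
tool_rot: [0.676, 0.737, -0.001, -0.002]
force: [-0.3, -0.2, -0.3]
finger_gap: 0.261
gripper_force: 78.3
```

Request:
step_arm(commands=[0.035, 0.003, 0, 0, 0, 0, 0.07, 0.006, 0, 0, 0, 0, 0.105, 0.01, 0, 0, 0, 0, 0.14, 0.013, 0, 0, 0, 0, 0.175, 0.016, 0, 0, 0, 0, 0.21, 0.019, 0, 0, 0, 0, 0.24, 0.022, 0, 0, 0, 0, 0.26, 0.024, 0, 0, 0, 0, 0.264, 0.024, 0, 0, 0, 0, 0.264, 0.024, 0, 0, 0, 0])

```text
t: 14.55
tcp_pos: [0.5489, 0.2603, 0.3001]
tool_rot: [0.675, 0.738, -0.001, -0.001]
force: [0.4, 0.2, -1.7]
finger_gap: 0.258
gripper_force: 78.3
```

```bash
python3 - <<'E'
from h import *
st(); d=snap('wrist'); im=d['pixels']
cv2.imwrite('pics/w4.png',cv2.resize(im,(800,500),interpolation=cv2.INTER_CUBIC))
s=manip.sense();R=Ro.from_quat(s['tool_rot']).as_matrix();T=np.array(s['tcp_pos'])
for z in (.019-.04,.019-.048-0+.0,.0): pass
g=T+R@np.array([0,0,-.019]); print('tip exp px',proj(d,g+R@[0,0,.12]),'collar',proj(d,g+R@[0,0,.044]),'bush exp',proj(d,[.5515,.2585,.132]))
E
```

```text
14.55 [0.5489 0.2603 0.3001] [[-0.089, 0.996, -0.003], [0.996, 0.089, -0.001], [-0.001, -0.003, -1.0]] [ 0.259  0.436  1.392 -0.     1.316  0.171] [ 0.4  0.2 -1.7] 0.25821929556613 78.29016745090485
tip exp px (np.float64(317.9495994140818), np.float64(206.53412729176162)) collar (np.float64(318.3027344408065), np.float64(246.3014955386948)) bush exp (np.float64(320.2031729960487), np.float64(187.2658393447145))
```

View pics/w4.png

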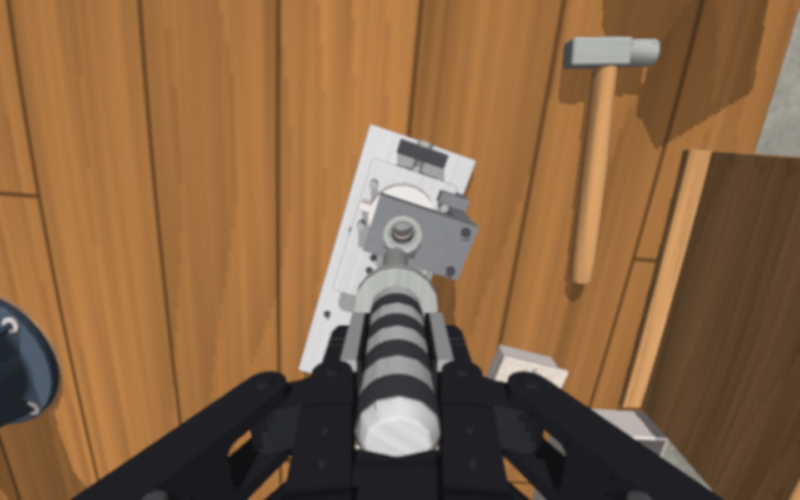

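The wrist view shows the bush centre at (403,233) in the 1.25x picture, which is (322.4,186.4) in the raw image. The shaft tip is on its expected line near x≈397, so the gauge hangs straight. The carriage is home, with the box under the bracket. I correct sideways and go down to just above the bush.

Request:
step_arm(commands=[-0.001, 0.004, 0, 0, 0, 0, -0.001, 0.004, 0.01, 0, 0, 0, -0.001, 0.004, 0.02, 0, 0, 0, -0.001, 0.004, 0.03, 0, 0, 0, -0.001, 0.004, 0.04, 0, 0, 0, -0.001, 0.004, 0.048, 0, 0, 0, -0.001, 0.004, 0.05, 0, 0, 0, -0.001, 0.004, 0.05, 0, 0, 0, -0.001, 0.004, 0.05, 0, 0, 0, -0.001, 0.004, 0.05, 0, 0, 0])

```text
t: 15.6
tcp_pos: [0.555, 0.2592, 0.2519]
tool_rot: [0.676, 0.737, 0.001, 0.0]
force: [0.1, -0.2, -2.0]
finger_gap: 0.261
gripper_force: 78.3
```

```bash
python3 - <<'E'
from h import *
st(); d=snap('wrist'); im=d['pixels']
cv2.imwrite('pics/w5.png',cv2.resize(im[130:250,240:400],(800,600),interpolation=cv2.INTER_CUBIC))
s=manip.sense();R=Ro.from_quat(s['tool_rot']).as_matrix();T=np.array(s['tcp_pos'])
g=T+R@np.array([0,0,-.019])
for n,X in (('tip',g+R@[0,0,.12]),('axis at .132',np.r_[T[:2],.132]),('axis+5mm ty',np.r_[T[:2],.132]+R@[0,.005,0]),('axis+5mm tx',np.r_[T[:2],.132]+R@[.005,0,0])): print(n,(np.array(proj(d,X))-[240,130])*5)
E
```

```text
15.6 [0.555  0.2592 0.2519] [[-0.087, 0.996, 0.001], [0.996, 0.087, 0.0], [0.0, 0.001, -1.0]] [ 0.255  0.488  1.443 -0.     1.209  0.168] [ 0.1 -0.2 -2. ] 0.2608369948094351 78.3118611574173
tip [386.64372272 376.95981831]
axis at .132 [385.65918056 344.26822179]
axis+5mm ty [413.98963762 344.26075683]
axis+5mm tx [385.65796122 316.96416864]
```

View pics/w5.png

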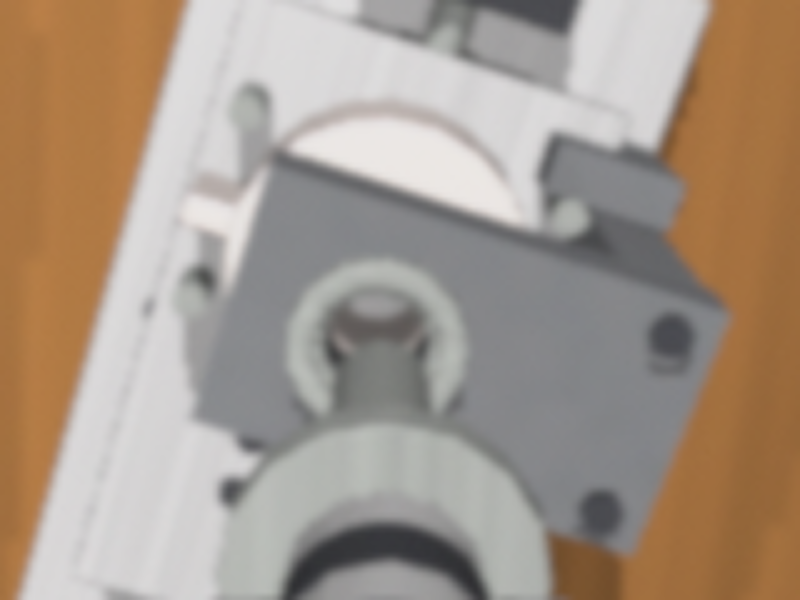

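The crop shows the bush flange centred at (377.5,348), with the gauge axis projecting to (386,344) there. So the correction is about -1.5 mm along tool y and -0.7 mm along tool x, and then I enter the bore.

Request:
step_arm(commands=[-0.001, -0.0015, 0, 0, 0, 0, -0.001, -0.0015, 0, 0, 0, 0, -0.001, -0.0015, 0.005, 0, 0, 0, -0.001, -0.0015, 0.01, 0, 0, 0, -0.001, -0.0015, 0.015, 0, 0, 0, -0.001, -0.0015, 0.02, 0, 0, 0, -0.001, -0.0015, 0.025, 0, 0, 0, -0.001, -0.0015, 0.03, 0, 0, 0, -0.001, -0.0015, 0.035, 0, 0, 0, -0.001, -0.0015, 0.035, 0, 0, 0])

```text
t: 16.65
tcp_pos: [0.553, 0.2579, 0.2154]
tool_rot: [0.676, 0.737, -0.0, -0.0]
force: [-1.0, 1.1, -2.2]
finger_gap: 0.263
gripper_force: 78.4
```

Request:
step_arm(commands=[0, 0, 0.005, 0, 0, 0, 0, 0, 0.01, 0, 0, 0, 0, 0, 0.016, 0, 0, 0, 0, 0, 0.022, 0, 0, 0, 0, 0, 0.028, 0, 0, 0, 0, 0, 0.034, 0, 0, 0, 0, 0, 0.04, 0, 0, 0, 0, 0, 0.044, 0, 0, 0, 0, 0, 0.047, 0, 0, 0, 0, 0, 0.048, 0, 0, 0])

```text
t: 17.65
tcp_pos: [0.5531, 0.2579, 0.1679]
tool_rot: [0.676, 0.737, -0.0, -0.0]
force: [0.8, 0.5, -1.8]
finger_gap: 0.262
gripper_force: 78.3
```

Request:
step_arm(commands=[0, 0, 0.001, 0, 0, 0, 0, 0, 0.002, 0, 0, 0, 0, 0, 0.003, 0, 0, 0, 0, 0, 0.004, 0, 0, 0, 0, 0, 0.004, 0, 0, 0, 0, 0, 0.005, 0, 0, 0, 0, 0, 0.005, 0, 0, 0, 0, 0, 0.006, 0, 0, 0, 0, 0, 0.006, 0, 0, 0, 0, 0, 0.006, 0, 0, 0])

```text
t: 18.65
tcp_pos: [0.5534, 0.258, 0.1645]
tool_rot: [0.676, 0.737, 0.001, 0.0]
force: [-3.9, -1.0, 9.6]
finger_gap: 0.26
gripper_force: 79.6
```

The collar has landed: TCP z is 0.1645 against 0.1646 predicted, with 11 N of contact. Now I draw it out.

Request:
step_arm(commands=[0, 0, 0.0, 0, 0, 0, 0, 0, -0.006, 0, 0, 0, 0, 0, -0.015, 0, 0, 0, 0, 0, -0.03, 0, 0, 0, 0, 0, -0.05, 0, 0, 0, 0, 0, -0.07, 0, 0, 0, 0, 0, -0.09, 0, 0, 0, 0, 0, -0.115, 0, 0, 0, 0, 0, -0.14, 0, 0, 0, 0, 0, -0.165, 0, 0, 0])

```text
t: 19.65
tcp_pos: [0.553, 0.2579, 0.3283]
tool_rot: [0.676, 0.737, -0.0, -0.0]
force: [-0.0, -0.2, -0.7]
finger_gap: 0.265
gripper_force: 78.4
```

Request:
step_arm(commands=[0, 0, -0.03, 0, 0, 0, 0, 0, -0.06, 0, 0, 0, 0, 0, -0.09, 0, 0, 0, 0, 0, -0.12, 0, 0, 0, 0, 0, -0.14, 0, 0, 0, 0, 0, -0.15, 0, 0, 0, 0, 0, -0.15, 0, 0, 0, 0, 0, -0.15, 0, 0, 0, 0, 0, -0.15, 0, 0, 0, 0, 0, -0.15, 0, 0, 0])

```text
t: 20.65
tcp_pos: [0.5528, 0.2578, 0.4757]
tool_rot: [0.676, 0.737, -0.001, -0.001]
force: [0.5, 0.3, -1.0]
finger_gap: 0.26
gripper_force: 78.4
```

```bash
python3 - <<'E'
from h import *
st(); d=snap('side'); a=d['pixels'][230:400,220:400]
w=snap('wrist')['pixels'][100:300,200:440]
cv2.imwrite('pics/fin.png',np.hstack([cv2.resize(a,(400,378)),cv2.resize(w,(400,378))]))
E
```

```text
20.65 [0.5528 0.2578 0.4757] [[-0.087, 0.996, -0.003], [0.996, 0.087, -0.001], [-0.001, -0.003, -1.0]] [0.253 0.341 1.084 0.    1.72  0.167] [ 0.5  0.3 -1. ] 0.2603552118224218 78.44210386276245
```

View pics/fin.png

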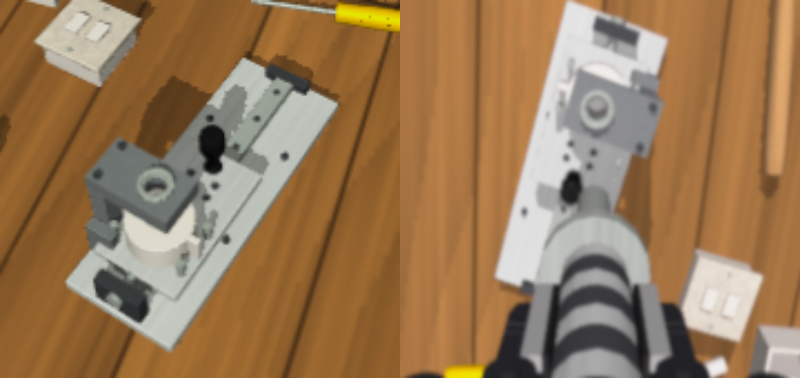

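The picture shows the carriage plate against the stop with the box under the bush, and the gauge clear of the fixture. Next I tilt the tool outward to bring the gauge level.

Request:
step_arm(commands=[0.001, 0.005, -0.004, -4.4, 0.7, 0, 0.002, 0.01, -0.007, -8.9, 1.5, 0, 0.003, 0.015, -0.011, -13.3, 2.2, 0, 0.003, 0.02, -0.014, -17.8, 3, 0, 0.004, 0.025, -0.018, -22.2, 3.7, 0, 0.005, 0.03, -0.021, -26.6, 4.4, 0, 0.006, 0.035, -0.025, -31.1, 5.2, 0, 0.006, 0.04, -0.028, -35.5, 5.9, 0, 0.007, 0.045, -0.032, -40, 6.7, 0, 0.008, 0.05, -0.035, -44.4, 7.4, 0])

```text
t: 21.75
tcp_pos: [0.6019, 0.2701, 0.5122]
tool_rot: [0.624, 0.681, 0.322, 0.209]
force: [-0.2, -0.3, -1.7]
finger_gap: 0.26
gripper_force: 78.7
```

```bash
python3 - <<'E'
from h import *
st(); s=manip.sense(); R=Ro.from_quat(s['tool_rot']).as_matrix()
print(R.T@(np.array([.67,.295,.55])-np.array(s['tcp_pos'])), np.degrees(np.arcsin(R[2,2])))
z=np.array([.968,.25,0]); print(np.degrees(np.arccos(R[:,2]@z))*(R.T@(np.cross(R[:,2],z)/np.linalg.norm(np.cross(R[:,2],z)))))
E
```

```text
21.75 [0.6019 0.2701 0.5122] [[-0.134, 0.715, 0.686], [0.984, 0.014, 0.177], [0.116, 0.699, -0.706]] [ 2.530e-01  9.600e-02  1.537e+00 -1.000e-03  7.220e-01  1.670e-01] [-0.2 -0.3 -1.7] 0.260145333799679 78.6857557296753
[0.01979806 0.07546038 0.02449091] -44.87857838403364
[-4.42733036e+01  7.42915727e+00  2.24775513e-16]
```

Request:
step_arm(commands=[0.002, 0.008, 0.002, -4.4, 0.7, 0, 0.004, 0.016, 0.005, -8.9, 1.5, 0, 0.006, 0.024, 0.007, -13.3, 2.2, 0, 0.008, 0.032, 0.01, -17.8, 3, 0, 0.01, 0.04, 0.012, -22.2, 3.7, 0, 0.013, 0.048, 0.015, -26.6, 4.4, 0, 0.015, 0.056, 0.017, -31.1, 5.2, 0, 0.017, 0.064, 0.02, -35.5, 5.9, 0, 0.02, 0.072, 0.022, -40, 6.7, 0, 0.02, 0.075, 0.024, -44.4, 7.4, 0])

```text
t: 22.75
tcp_pos: [0.6795, 0.2958, 0.6256]
tool_rot: [0.516, 0.567, 0.54, 0.348]
force: [-0.6, 0.1, -1.3]
finger_gap: 0.263
gripper_force: 80.1
```

```bash
python3 - <<'E'
from h import *
st(); s=manip.sense(); R=Ro.from_quat(s['tool_rot']).as_matrix()
print(np.degrees(np.arcsin(R[2,2])))
E
```

```text
22.75 [0.6795 0.2958 0.6256] [[-0.225, 0.209, 0.952], [0.961, -0.116, 0.253], [0.163, 0.971, -0.174]] [ 0.261  0.127  1.617 -0.662  0.002  0.829] [-0.6  0.1 -1.3] 0.26326843471535244 80.13853847980499
-10.043096750786873
```

Joint 5 has reached its zero limit with 10° still to tilt. I raise the hand first to give it room.

Request:
step_arm(commands=[0.002, 0.01, -0.002, 0, 0, 0, 0.003, 0.019, -0.003, 0, 0, 0, 0.005, 0.029, -0.005, 0, 0, 0, 0.006, 0.039, -0.007, 0, 0, 0, 0.008, 0.048, -0.009, 0, 0, 0, 0.01, 0.058, -0.01, 0, 0, 0, 0.011, 0.068, -0.012, 0, 0, 0, 0.013, 0.078, -0.014, 0, 0, 0, 0.015, 0.087, -0.015, 0, 0, 0, 0.016, 0.097, -0.017, 0, 0, 0])

```text
t: 23.75
tcp_pos: [0.6796, 0.2958, 0.725]
tool_rot: [0.516, 0.567, 0.54, 0.348]
force: [-0.5, -0.6, -1.0]
finger_gap: 0.26
gripper_force: 80.1
```

```bash
cat > f.py <<'E'
from h import *
st(); s=manip.sense(); R=Ro.from_quat(s['tool_rot']).as_matrix()
z=R[:,2]*[1,1,0]; z/=np.linalg.norm(z); c=np.cross(R[:,2],z)
print('pitch',np.degrees(np.arcsin(R[2,2])),'rotvec',np.degrees(R.T@c))
E
python3 f.py
```

```text
23.75 [0.6796 0.2958 0.725 ] [[-0.226, 0.21, 0.951], [0.961, -0.115, 0.253], [0.163, 0.971, -0.176]] [ 2.600e-01  7.000e-02  1.423e+00 -1.000e-03  2.540e-01  1.660e-01] [-0.5 -0.6 -1. ] 0.25986228958817026 80.10378420352936
pitch -10.127587950793247 rotvec [-9.93661442e+00  1.66371852e+00  1.25660507e-16]
```

Request:
step_arm(commands=[0, 0, 0, -2, 0.3, 0, 0, 0, 0, -4, 0.7, 0, 0, 0, 0, -6, 1, 0, 0, 0, 0, -8, 1.3, 0, 0, 0, 0, -9.5, 1.6, 0, 0, 0, 0, -9.9, 1.7, 0, 0, 0, 0, -9.9, 1.7, 0, 0, 0, 0, -9.9, 1.7, 0, 0, 0, 0, -9.9, 1.7, 0, 0, 0, 0, -9.9, 1.7, 0])

```text
t: 24.75
tcp_pos: [0.6802, 0.2962, 0.7338]
tool_rot: [0.48, 0.528, 0.589, 0.379]
force: [-0.2, -0.0, -2.0]
finger_gap: 0.261
gripper_force: 80.2
```

```bash
python3 f.py; python3 - <<'E'
from h import *
d=snap('side','side3.png'); w=snap('wrist')
cv2.imwrite('pics/last.png',np.hstack([cv2.resize(d['pixels'],(400,250)),cv2.resize(w['pixels'],(400,250))]))
s=manip.sense(); R=Ro.from_quat(s['tool_rot']).as_matrix(); T=np.array(s['tcp_pos'])
print('tip z', (T+R@[0,0,.105])[2], 'px',proj(d,T+R@[0,0,.105]),proj(w,T+R@[0,0,.105]), np.round(s['qd'],3))
E
```

```text
24.75 [0.6802 0.2962 0.7338] [[-0.251, 0.06, 0.966], [0.954, -0.155, 0.257], [0.165, 0.986, -0.019]] [ 2.610e-01  8.000e-02  1.508e+00 -2.750e-01  1.000e-03  4.410e-01] [-0.2 -0.  -2. ] 0.26069945866368915 80.15620350837708
pitch -1.0770495507602547 rotvec [-1.06216143e+00  1.78079176e-01 -5.33248212e-18]
tip z 0.7316551519479054 px (np.float64(37.09069919716313), np.float64(-8.08327413646569)) (np.float64(317.16703933181884), np.float64(203.83537519798696)) [-0.     0.001  0.     0.008 -0.002 -0.006]
```

View pics/last.png

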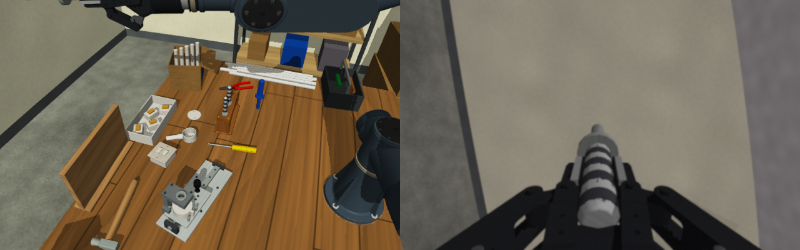

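The gauge is level in the grip and the two other gauges still stand in the rack. Joint 5 sits at its limit, so I raise the hand slightly for margin.

Request:
step_arm(commands=[0.001, 0.005, 0, 0, 0, 0, 0.002, 0.01, 0, 0, 0, 0, 0.003, 0.016, 0, 0, 0, 0, 0.004, 0.024, 0, 0, 0, 0, 0.005, 0.032, 0, 0, 0, 0, 0.006, 0.038, 0, 0, 0, 0, 0.007, 0.042, 0, 0, 0, 0, 0.007, 0.044, 0, 0, 0, 0, 0.007, 0.044, 0, 0, 0, 0, 0.007, 0.044, 0, 0, 0, 0])

```text
t: 25.85
tcp_pos: [0.6812, 0.296, 0.7776]
tool_rot: [0.481, 0.528, 0.589, 0.379]
force: [-0.4, -0.2, -1.9]
finger_gap: 0.263
gripper_force: 80.2
```

Request:
step_arm(commands=[0, 0, 0, 0, 0, 0, 0, 0, 0, 0, 0, 0, 0, 0, 0, 0, 0, 0, 0, 0, 0, 0, 0, 0, 0, 0, 0, 0, 0, 0, 0, 0, 0, 0, 0, 0, 0, 0, 0, 0, 0, 0, 0, 0, 0, 0, 0, 0, 0, 0, 0, 0, 0, 0, 0, 0, 0, 0, 0, 0])

```text
t: 26.85
tcp_pos: [0.6811, 0.2961, 0.7782]
tool_rot: [0.48, 0.528, 0.589, 0.379]
force: [-0.8, -0.4, -0.7]
finger_gap: 0.259
gripper_force: 80.2
```

```bash
python3 f.py; python3 -c "
from station import manip
s=manip.sense();print(s['qd'])
if s['q'][4]>0.02 and abs(s['qd']).max()<.02 if hasattr(s['qd'],'max') else s['q'][4]>0.02 and max(map(abs,s['qd']))<.02: print(manip.sign_off())"
```

```text
26.85 [0.6811 0.2961 0.7782] [[-0.251, 0.06, 0.966], [0.954, -0.155, 0.257], [0.165, 0.986, -0.019]] [0.26  0.063 1.415 0.005 0.112 0.161] [-0.8 -0.4 -0.7] 0.25936228801550676 80.15666663646698
pitch -1.0771268197918493 rotvec [-1.06226085e+00  1.77953394e-01 -2.56648301e-17]
[-8.56703260e-04  2.16583823e-05  2.03649914e-04 -1.59990680e-03
  1.03926034e-04 -5.81872881e-04]
the job is handed in; nothing more can be done
None
```

The job is handed in at 26.9 s: the carriage is home, the largest gauge was seated on the bush and drawn out, and it is now held about 1° off level, roughly 0.78 m above the bench; the hand-in returned no verdict.

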